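Set the contact slide of a cell test rig opposite the cell

TASK

The test rig holds one battery cell lying in one of its four stations. Take the rig's contact slide by its black knob, lift it straight up out of the middle notch, carry it along the rails and lower it into the notch opposite that cell, so that it sits fully down in the notch with its copper strip over the end of the cell, and let go.

Things in the scene. Friction and masses are not known exactly. Their poses are not given: they have to be found in the camera images.
- rig: Fixed test rig, plywood base 190 (x) x 360 (y) x 12 mm; origin: centre of its underside; y along the rails, z up. Two rails (centres x -70, -30) with a 24 mm slot between. Notches across both at y -112, -56, 0, 56, 112: floor z 40, 28 wide; mouth z 54 (tooth tops), 40 wide. Cell stations at x 0 to 75 beside all but the middle notch; unused ones have flat black plates. Nothing within 70 of a notch rises above z 54.
- knob (a point): Centre of the loose contact slide's black knob, a 28 mm cube with rounded edges, axes as the rig's; grip any two opposite sides. Starts in the middle notch (rig x -50, y 0, z 86 mm, all +-2), held by its weight (0.11 to 0.23 kg). Lifted 14 mm it clears the teeth; up to 24 mm its tongue stays in the slot; it may be lifted right out.
- strip_tip (a point): Free end of the slide's flat copper strip (12 mm wide), at mid-thickness: 67 mm to +x of the knob's centre and 35 mm below it. It leaves a steel crossbar 54 (x) x 20 (y) x 12 mm, right below the knob on a 16 mm stem, underside 46 mm below the knob's centre, which lies in a notch across both rails; a tongue 10 (x) x 16 (y) mm hangs 24 mm below the bar in the slot.
- cell (a point): Middle of the grey round cell, 21 mm diameter, 70 long, lying along rig x in a fixed holder in one of the rig's four stations; axes as the rig's; rig x 35, z 36 mm. With the slide seated in the notch opposite, the knob's centre is at x -85, y 0, z +50 mm from here (play 4 mm along y, 7 along x). Upright spare cells, 70 mm tall, on the rig's +y end and the table are not meant.
There are look-alikes about, which are no part of the job. Leave any green look-alike of the part that bears knob alone.

How it is judged (in metres and radians):
On the way:
1. the slide is lifted at least 12 mm out of its notch (z of knob in the frame of rig above 0.098 m), for 0.1 s.
At the end, for the whole second after the job is handed in: The slide sits in the notch opposite the cell: knob within 10 mm along and 12 mm across the rails of its seated place, at most 5 mm above fully down, upright within 10 degrees, and the copper strip's tip over the end of the cell, within 16 mm sideways of its axis (x of knob in the frame of cell between -0.097 and -0.073 m and y of knob in the frame of cell between -0.01 and 0.01 m and z of knob in the frame of cell between 0.04 and 0.055 m and angle between knob's own z axis and vertical below 0.17 rad and x of strip_tip in the frame of cell above -0.035 m and y of strip_tip in the frame of cell between -0.016 and 0.016 m); the robot touches nothing.
It also fails if it takes over 32 s, if anything falls off the work surface, if the arm or the gripper's body presses on something with over 40 N, if the wrist force passes 120 N, or if a joint passes its speed limit or range.

ROBOT

A 6-joint arm with a two-finger parallel gripper is mounted at the origin on the work surface. World frame = base frame: x ahead of the robot, y to its left, z up, the work surface at z = 0. Lengths are in mm, angles in rad, forces in N, time in s.
With the tool pointing down it reaches from about 350 to 775 mm from the base axis. Payload 5.5 kg.
Tool frame: the origin (TCP) lies midway between the tips of the shut fingers; the grasp point (between the pads) lies 19 mm behind it; x points along the fingers, y is the direction in which the jaws open and shut, and the axes are right-handed (so a half turn about x gives the same grasp; the last joint's range is limited). The gripper opens to 85 mm and grips with 20 to 120 N. Pads are 22 mm wide; open, the fingers measure 114 mm over their backs; the gripper's body (76 mm by 85 mm) begins 54 mm behind the grasp point. The pads swing forward as they close: fully open they stand 13 mm farther back than shut.
Start: joints at [1.178, 0.313, 0.046, 1.304, 0, 1.431], TCP at [143.84, 556.76, 231.323] pointing down, gripper open.
Joint ranges: [-2.76, 2.76], [-0.86, 1.69], [-1.03, 1.26], [-2.2, 2.34], [-1.47, 1.5], [-3.14, 3.14]. Speed limits (rad/s): [2.57, 2.57, 3.14, 3.14, 3.14, 3.14].

INTERFACE

Orientations are given as a rotation vector (axis times angle).
In Python, from workcell import env, camera, camera_params gives the robot as it stands.
- The arm moves only by the tool drive_tool, never from a script. Its argument "moves" is text: rows parted by semicolons, each of 4 numbers parted by spaces: the shift along the tool's x, y, z as a fraction of full scale, then the turn about the tool's x as a fraction of full scale. In form: dx dy dz spin; .... A call has 1 to 5 rows; each row shifts and turns the commanded pose from where the row before left it, along the tool's axes as they then stand; what a row does not reach is not made up. Full scale, the value 1, is 0.04 m for a shift and 6 degrees for a turn. A row lasts 1/10 s, in which the tool goes at most 50 mm and 8.59 degrees, less where a joint would pass 70% of its speed; a pose out of reach is approached as far as the arm can. A call with a number of a shift or a turn outside -1 to 1 is refused whole. A call with a gripper value outside its range is refused whole. "claw" is the finger opening in mm, from 0 to 85.4, set as the call begins (left out, the last holds). The fingers move at their own pace and stop on an object; "grip_force" is the grip in N (left out, the last holds). Time passes only in rows, so rows that do not move let the fingers close. It gives the time, the measured TCP pose, the force and the opening at its end, in the units of the state.
- env.read_state(): the state, without advancing time (a new reading comes with each control period).
- camera(name): name is "side" or "top"; returns (picture, depth): 480x640x3 uint8, red, green, blue; 480x640 float32, mm along the optical axis (not along the pixel's ray), 0 where there is no reading.
- camera_params(name): a dict with "K" (3x3 intrinsics, pixels), "extrinsics" (4x4, takes a point from camera to world coordinates). Camera axes: x right, y up, looking along -z (the intrinsics and any distortion apply to the point x, -y, -z); pixel columns grow to the right and rows downward; lengths in mm; the calibration is good to about 2 mm. A picture is of the moment at which its call begins. camera_params takes no time and is no camera call.
- env.sign_off(): hands the job in, once; it reports no verdict.
The state is a dict: "t": time; "joint_pos": joint angles; "qd": joint speeds; "joint_efforts": joint torques, N m; "ee_pos": TCP position; "orientation": TCP orientation; "wrist_force": force on the tool from outside, world axes, zero at the start; "moment": the same for the moment, N m; "grip_width": finger opening in mm.
Only numpy, scipy, OpenCV 4.12 (cv2) and the standard library are available. Lean on these libraries where they do the work, as an engineer would, in place of code of your own. Each camera call takes 0.05 s, during which the arm holds its last target. There are 200 camera calls.

## Working session

There is one attempt and no reset: what is moved stays moved. The work goes in short steps, Python scripts to look and compute and a tool call to move; the robot and the scene stay as the last step left them, time stands still between calls to the robot, and variables do not carry over. Pictures are saved under pics/ and viewed, on a budget of 10 in all, crops included, one or two more only if the job needs it, and the job is handed in when it is done.

Besides the shell and the picture viewer there is one more tool, called after ">>>" as name(argument=value, ...) on one line, values as JSON. drive_tool: Moves the arm, as the interface text tells. Its arguments: {"type":"object","properties":{"moves":{"type":"string"},"claw":{"type":"number"},"grip_force":{"type":"number"}},"required":["moves"]}

```bash
mkdir -p pics; python3 - <<'E'
from workcell import env,camera,camera_params
import cv2,numpy as np
for n in("side","top"):
    p,d=camera(n); np.savez(f"pics/{n}0.npz",p=p,d=d); cv2.imwrite(f"pics/{n}0.png",p[:,:,::-1])
    c=camera_params(n); print(n,c)
s=env.read_state(); print({k:np.round(v,3) for k,v in s.items()})
E
```

```text
side {'K': array([[437.8559457 ,   0.        , 326.2189463 ],
       [  0.        , 437.8559457 , 241.17118552],
       [  0.        ,   0.        ,   1.        ]]), 'extrinsics': array([[ 9.99281777e-01, -2.24549467e-03, -3.78270805e-02,
         4.51235629e+02],
       [-3.01918941e-02,  5.56063319e-01, -8.30591376e-01,
        -5.82419832e+02],
       [ 2.28993404e-02,  8.31136898e-01,  5.55596146e-01,
         4.38629294e+02],
       [ 0.00000000e+00,  0.00000000e+00,  0.00000000e+00,
         1.00000000e+00]])}
top {'K': array([[567.78200422,   0.        , 326.0920674 ],
       [  0.        , 567.78200422, 239.61456151],
       [  0.        ,   0.        ,   1.        ]]), 'extrinsics': array([[ 1.12160457e-02,  9.93129565e-01, -1.16481188e-01,
         3.95100273e+02],
       [-9.99895638e-01,  1.21999955e-02,  7.73773915e-03,
        -2.85396913e+01],
       [ 9.10564748e-03,  1.16382245e-01,  9.93162756e-01,
         8.44807587e+02],
       [ 0.00000000e+00,  0.00000000e+00,  0.00000000e+00,
         1.00000000e+00]])}
{'t': np.float64(0.1), 'joint_pos': array([ 1.178,  0.314,  0.045,  1.304, -0.   ,  1.431]), 'qd': array([-0.001, -0.001,  0.003,  0.001, -0.001, -0.001]), 'joint_efforts': array([ 2.0000e-03, -4.8173e+01,  2.9924e+01,  1.3000e-02, -0.0000e+00,
       -0.0000e+00]), 'ee_pos': array([143.663, 556.298, 230.5  ]), 'orientation': array([ 0.197,  1.562, -0.2  ]), 'wrist_force': array([-0.414,  0.121,  0.008]), 'moment': array([-0.042, -0.013,  0.009]), 'grip_width': np.float64(85.381)}
```

View pics/top0.png

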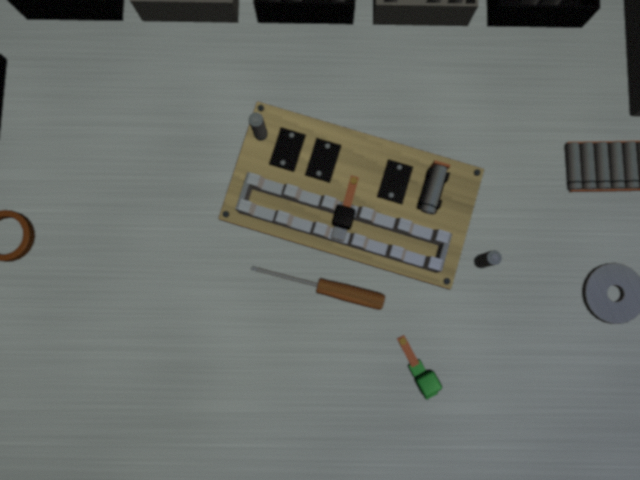

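View pics/side0.png

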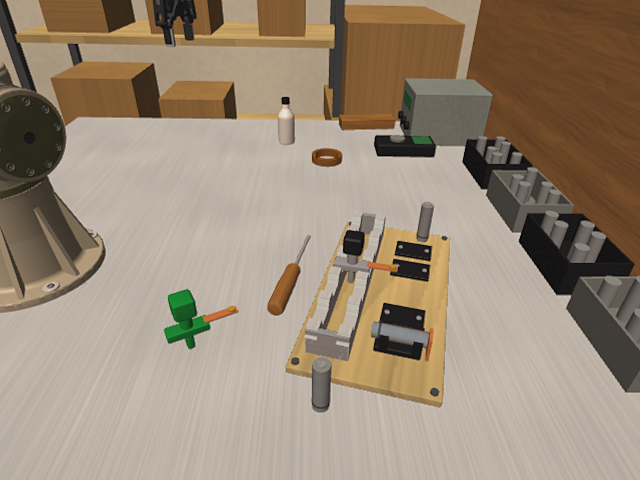

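The top view shows the black knob at (344,215) and the lying cell at (433,188), with flat plates at the other three stations. The side view has the knob at (354,242) and the cell at (401,333).

Things that could be mistaken for the targets:
- **Slide:** the green look-alike at top (428,380).
- **Cell:** the upright spares at top (258,126) and (487,258), and the rack at (603,165).

I choose the black knob and the lying cell. Next is one close crop to check the choice and read pixels.

```bash
python3 - <<'E'
import cv2,numpy as np
t=cv2.imread("pics/top0.png");s=cv2.imread("pics/side0.png")
a=cv2.resize(t[150:290,320:460],(400,400),interpolation=cv2.INTER_CUBIC)
b=cv2.resize(s[225:365,310:450],(400,400),interpolation=cv2.INTER_CUBIC)
cv2.imwrite("pics/crop1.png",np.clip(np.hstack([a*1.0,b])*1.3,0,255).astype('u1'))
E
```

```text
(no output)
```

View pics/crop1.png

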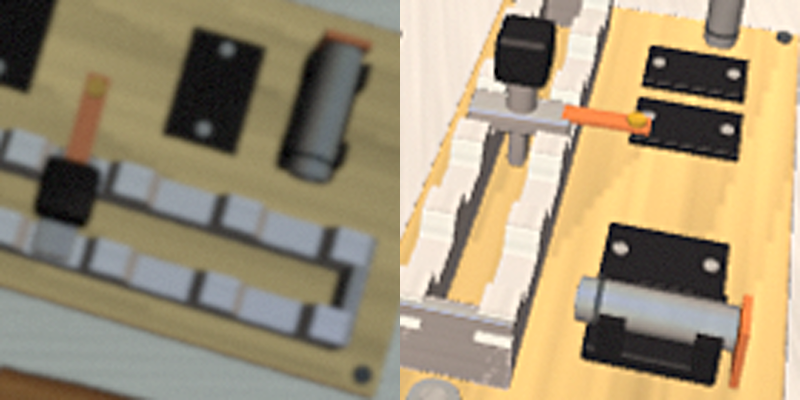

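The crop confirms the black knob, centred at top (343.5,216.5) and side (353.8,242.5). The only lying cell is in the end station, centred at top (434,187.5) and side (401.7,334.5). Next I triangulate these and fit the rig pose.

```bash
cat > h.py <<'E'
import numpy as np
from scipy.optimize import least_squares
from scipy.spatial.transform import Rotation as R
from workcell import env,camera,camera_params
C={n:camera_params(n) for n in("side","top")}
def proj(n,P):
    E=C[n]["extrinsics"];q=(np.asarray(P)-E[:3,3])@E[:3,:3];q=q*[1,-1,-1]
    u=q@C[n]["K"].T;return u[...,:2]/u[...,2:]
def tri(t,s):
    return least_squares(lambda P:np.r_[proj("top",P)-t,proj("side",P)-s],[450,-50,50])
E
python3 - <<'E'
from h import *
for n,t,s in(("knob",(343.5,216.5),(353.8,242.5)),("cell",(434,187.5),(401.7,334.5))):
    r=tri(t,s);print(n,r.x.round(1),r.fun.round(1))
loc=np.array([[95,180,12],[95,-180,12],[-95,-180,12],[-95,180,12.]])
top=np.array([[258,103],[484,170],[450,289],[220,222]]);sd=np.array([[np.nan]*2,[441,404],[287,371],[np.nan]*2]);sd1=np.array([450,237])
def W(p,L): return R.from_euler('z',p[3]).apply(L)+p[:3]
def f(p):
    w=W(p,loc);return np.r_[(proj("top",w)-top).ravel(),(proj("side",w[1:3])-sd[1:3]).ravel(),proj("side",w[0])-sd1]
r=least_squares(f,[430,-60,0,-.3]);p=r.x;print("rig",p.round(3),r.fun.round(1))
for y in(0,-112,-56): print(y,W(p,np.array([-50,y,86])).round(1),W(p,np.array([35,y,36])).round(1))
for n in("top","side"): 
    E=C[n]["extrinsics"];print(n)
s=env.read_state();print(R.from_rotvec(s["orientation"]).as_matrix().round(3))
E
```

```text
knob [515.6 -57.7  85.5] [-0.   0.3  0.3 -0. ]
cell [ 568.1 -190.9   35. ] [-0.   0.2  0.1 -0. ]
rig [ 5.62191e+02 -7.37710e+01 -6.54500e+00 -2.78000e-01] [-1.2 -0.2 -0.  -1.   1.3  0.7 -1.3 -1.5  1.3  0.9 -1.8 -1.  -1.6  2. ]
0 [514.1 -60.   79.5] [595.8 -83.4  29.5]
-112 [ 483.4 -167.7   79.5] [ 565.1 -191.1   29.5]
-56 [ 498.7 -113.9   79.5] [ 580.5 -137.2   29.5]
top
side
[[-0.001  0.25   0.968]
 [-0.002  0.968 -0.25 ]
 [-1.    -0.002 -0.   ]]
```

Everything agrees within about 2 mm: knob (515.6,-57.7,85.5), rig yaw about -0.275, target knob at about (485.5,-166.5). The cell is in the y=-112 station. The tool's y axis is already within 1.4° of the rig's y axis.

>>> drive_tool(moves="0 -0.8 0.8 0.24; 0 -0.8 0.8 0; 0 -0.8 0.8 0; 0 -0.8 0.8 0; 0 -0.8 0.8 0", claw=60, grip_force=50)

```text
t: 0.6
ee_pos: [255.0, 357.8, 230.9]
orientation: [0.217, 1.56, -0.218]
wrist_force: [0.6, 0.6, -0.5]
grip_width: 60.2
```

>>> drive_tool(moves="0 -0.8 0.8 0; 0 -0.8 0.8 0; 0 -0.8 0.8 0; 0 -0.8 0.8 0; 0 -0.8 0.8 0")

```text
t: 1.1
ee_pos: [365.0, 160.1, 231.2]
orientation: [0.218, 1.56, -0.218]
wrist_force: [1.4, 0.0, -0.4]
grip_width: 60.2
```

>>> drive_tool(moves="0 -0.8 0.8 0; 0 -0.8 0.8 0; 0 -0.8 0.8 0; 0 -0.6 0.6 0; 0 0 0 0")

```text
t: 1.6
ee_pos: [449.0, 10.2, 230.7]
orientation: [0.222, 1.559, -0.223]
wrist_force: [-0.1, 1.0, 0.1]
grip_width: 59.8
```

```bash
cat > go.py <<'E'
import sys
from h import *
s=env.read_state();M=R.from_rotvec(s["orientation"]).as_matrix();T=np.array(eval(sys.argv[1]))
print("t",s["t"],"tcp",s["ee_pos"].round(1),"rows of 40mm, tool xyz:",((T-s["ee_pos"])@M/40).round(3),"yaw",np.arctan2(M[1,2],M[0,2]).round(4),M[:,0].round(3),s["wrist_force"].round(1),s["grip_width"].round(1))
E
python3 go.py 515.6,-57.7,67
```

```text
Traceback (most recent call last):
  File "go.py", line 4, in <module>
    print("t",s["t"],"tcp",s["ee_pos"].round(1),"rows of 40mm, tool xyz:",((T-s["ee_pos"])@M/40).round(3),"yaw",np.arctan2(M[1,2],M[0,2]).round(4),M[:,0].round(3),s["wrist_force"].round(1),s["grip_width"].round(1))
                                                                                                                                                                                             ^^^^^^^^^^^^^^^^^^^^^
AttributeError: 'float' object has no attribute 'round'
```

```bash
sed -i 's/s\["grip_width"\].round(1)/s["grip_width"]/' go.py
python3 go.py 515.6,-57.7,67
```

```text
t 1.6 tcp [449.   10.2 230.7] rows of 40mm, tool xyz: [ 4.095 -1.162  2.069] yaw -0.2831 [ 0.    -0.001 -1.   ] [-0.1  1.   0.1] 59.77631105378764
```

>>> drive_tool(moves="0.3 -0.39 0.7 0; 0.3 -0.39 0.7 0; 0.6 -0.38 0.67 0; 0.6 0 0 0; 0 0 0 -0.06")

```text
t: 2.1
ee_pos: [511.5, -53.0, 155.7]
orientation: [0.215, 1.568, -0.213]
wrist_force: [-1.4, 0.2, -0.1]
grip_width: 60.1
```

```bash
python3 go.py 515.6,-57.7,67; python3 - <<'E'
from h import *
import cv2
o=[]
for n,c in(("top",(343,216)),("side",(356,235))):
    p,d=camera(n);k=p[c[1]-60:c[1]+60,c[0]-60:c[0]+60,::-1]
    o.append(cv2.resize(k,(400,400),interpolation=cv2.INTER_CUBIC))
cv2.imwrite("pics/crop2.png",np.hstack(o))
E
```

```text
t 2.1 tcp [511.5 -53.  155.7] rows of 40mm, tool xyz: [ 2.216 -0.086  0.148] yaw -0.2718 [-0.007  0.002 -1.   ] [-1.4  0.2 -0.1] 60.11481193054033
```

View pics/crop2.png

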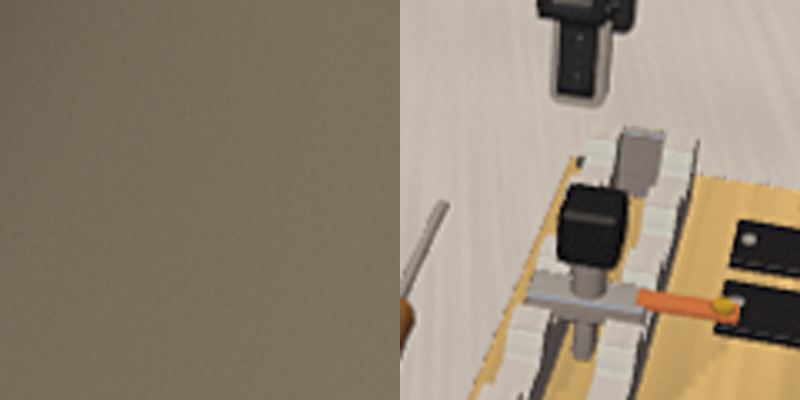

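The arm blocks the top view. The side view shows the gripper above the knob, with the fingertip at crop (577,100) and the knob at (592,225). Lowering onto it.

>>> drive_tool(moves="0.3 -0.05 0.07 0; 0.5 0 0 0; 0.5 0 0 0; 0 0 0 0; 0 0 0 0")

```text
t: 2.7
ee_pos: [516.3, -56.2, 107.9]
orientation: [0.213, 1.56, -0.213]
wrist_force: [0.3, 0.0, 0.7]
grip_width: 60.0
```

```bash
python3 go.py 515.6,-57.7,67
```

```text
t 2.7 tcp [516.3 -56.2 107.9] rows of 40mm, tool xyz: [ 1.023 -0.04  -0.008] yaw -0.2711 [ 0. -0. -1.] [0.3 0.  0.7] 60.014769161553666
```

>>> drive_tool(moves="0.4 -0.04 0 0; 0.4 0 0 0; 0.27 0 0 0; 0 0 0 0; 0 0 0 0")

```text
t: 3.2
ee_pos: [516.3, -58.1, 65.2]
orientation: [0.213, 1.559, -0.213]
wrist_force: [0.6, 0.6, 0.4]
grip_width: 59.8
```

>>> drive_tool(moves="0 0 0 0; 0 0 0 0; 0 0 0 0; 0 0 0 0; 0 0 0 0", claw=10, grip_force=50)

```text
t: 3.7
ee_pos: [516.5, -58.3, 65.4]
orientation: [0.213, 1.559, -0.213]
wrist_force: [-0.2, -0.4, 5.9]
grip_width: 27.6
```

```bash
python3 go.py 515.6,-57.7,67
```

```text
t 3.7 tcp [516.5 -58.3  65.4] rows of 40mm, tool xyz: [-0.041  0.009 -0.026] yaw -0.2717 [ 0.002 -0.    -1.   ] [-0.2 -0.4  5.9] 27.598829866033498
```

The opening stopped at 27.6 mm, so the knob is held. Lifting 20 mm.

>>> drive_tool(moves="-0.15 0 0 0; -0.2 0 0 0; -0.15 0 0 0; 0 0 0 0; 0 0 0 0")

```text
t: 4.2
ee_pos: [516.0, -58.1, 84.7]
orientation: [0.213, 1.56, -0.213]
wrist_force: [0.1, -0.1, -1.5]
grip_width: 27.6
```

```bash
python3 go.py 485.8,-166,85.4; python3 - <<'E'
from h import *
import cv2
p,d=camera("side");k=p[190:310,290:450,::-1]
cv2.imwrite("pics/crop3.png",cv2.resize(k,(640,480),interpolation=cv2.INTER_CUBIC))
E
```

```text
t 4.2 tcp [516.  -58.1  84.7] rows of 40mm, tool xyz: [-0.019 -2.801 -0.003] yaw -0.2716 [ 0. -0. -1.] [ 0.1 -0.1 -1.5] 27.568166245585196
```

View pics/crop3.png

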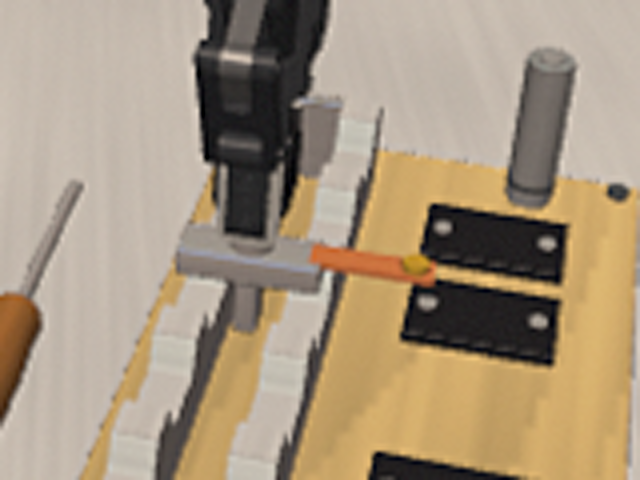

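The slide is held level with the bar (crop 250,250) clear of the teeth and the tongue in the slot. Carrying it -112 mm along the rails.

>>> drive_tool(moves="0 -0.4 0 0; 0 -0.7 0 0; 0 -0.7 0 0; 0 -0.6 0 0; 0 -0.4 0 0")

```text
t: 4.75
ee_pos: [485.1, -167.3, 84.1]
orientation: [0.214, 1.561, -0.214]
wrist_force: [-0.6, 0.4, -1.9]
grip_width: 27.2
```

>>> drive_tool(moves="0 0 0 0; 0 0 0 0")

```text
t: 4.95
ee_pos: [485.5, -165.8, 84.1]
orientation: [0.215, 1.561, -0.213]
wrist_force: [-1.1, -0.7, -1.8]
grip_width: 27.1
```

```bash
python3 go.py 485.8,-166,66; python3 - <<'E'
from h import *
import cv2
p,d=camera("side");k=p[270:390,280:440,::-1]
cv2.imwrite("pics/crop4.png",cv2.resize(k,(640,480),interpolation=cv2.INTER_CUBIC))
E
```

```text
t 4.95 tcp [ 485.5 -165.8   84.1] rows of 40mm, tool xyz: [ 0.453 -0.002  0.009] yaw -0.2726 [-0.001  0.001 -1.   ] [-1.1 -0.7 -1.8] 27.120205141255664
```

View pics/crop4.png

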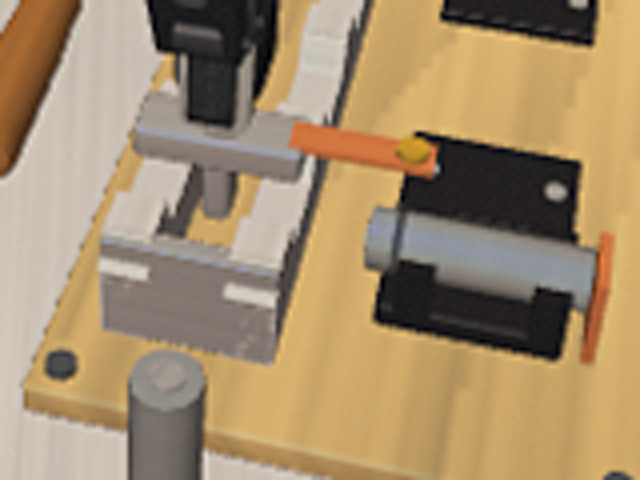

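The slide is still held level. Because it is 19 mm up, it appears offset away from the cell. Lowering gently while watching force.

>>> drive_tool(moves="0.12 0 0 0; 0.12 0 0 0; 0.1 0 0 0; 0.08 0 0 0; 0 0 0 0")

```text
t: 5.5
ee_pos: [485.4, -165.5, 67.0]
orientation: [0.213, 1.561, -0.213]
wrist_force: [-0.8, 0.0, -1.9]
grip_width: 27.5
```

>>> drive_tool(moves="0.04 0 0 0; 0 0 0 0; 0 0 0 0")

```text
t: 5.8
ee_pos: [485.9, -166.0, 66.2]
orientation: [0.213, 1.56, -0.213]
wrist_force: [0.4, -0.5, -1.8]
grip_width: 27.4
```

```bash
python3 go.py 485.8,-166,65.4; python3 - <<'E'
from h import *
import cv2
p,d=camera("side");k=p[270:390,280:440,::-1]
cv2.imwrite("pics/crop5.png",cv2.resize(k,(640,480),interpolation=cv2.INTER_CUBIC))
E
```

```text
t 5.8 tcp [ 485.9 -166.    66.2] rows of 40mm, tool xyz: [ 0.02  -0.    -0.002] yaw -0.2717 [ 0.  0. -1.] [ 0.4 -0.5 -1.8] 27.35363697762541
```

View pics/crop5.png

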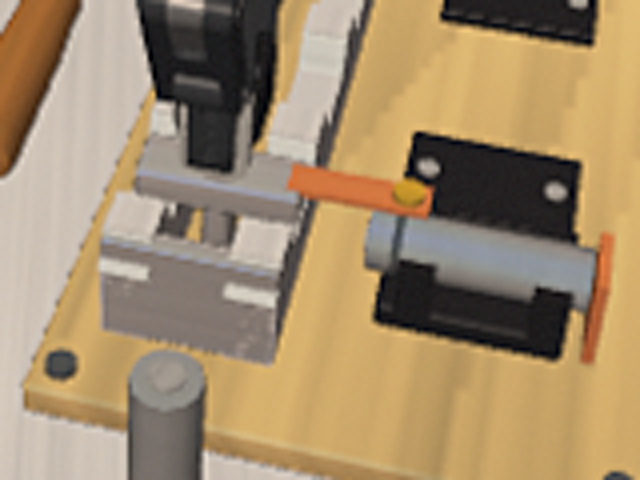

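The bar is down in the end notch, at crop (215,180), and the strip tip at (410,195) is over the cell end. The wrist still carries about 1.8 N, so the slide is roughly 1 mm above seated. Easing down the last bit, then releasing.

>>> drive_tool(moves="0.03 0 0 0; 0.01 0 0 0; 0 0 0 0")

```text
t: 6.15
ee_pos: [486.1, -166.1, 65.4]
orientation: [0.213, 1.559, -0.214]
wrist_force: [-1.7, 0.4, 4.5]
grip_width: 27.4
```

>>> drive_tool(moves="0 0 0 0; 0 0 0 0; 0 0 0 0; 0 0 0 0", claw=60)

```text
t: 6.55
ee_pos: [485.8, -166.0, 64.4]
orientation: [0.213, 1.56, -0.213]
wrist_force: [0.2, -0.2, -0.7]
grip_width: 60.1
```

>>> drive_tool(moves="-0.3 0 0 0; -0.6 0 0 0; -0.8 0 0 0; -1 0 0 0; -1 0 0 0")

```text
t: 7.05
ee_pos: [485.4, -165.8, 214.6]
orientation: [0.213, 1.56, -0.213]
wrist_force: [0.1, -1.0, -0.4]
grip_width: 60.0
```

>>> drive_tool(moves="0 0.8 -0.6 0; 0 0.8 -0.6 0; 0 0.8 -0.6 0; 0 0.8 -0.6 0; 0 0.8 0 0")

```text
t: 7.55
ee_pos: [433.5, 15.7, 213.6]
orientation: [0.213, 1.561, -0.213]
wrist_force: [0.9, -1.1, -0.3]
grip_width: 59.9
```

>>> drive_tool(moves="0 0.9 -0.3 0; 0 0.9 -0.3 0; 0 0.8 0 0; 0 0.5 0 0; 0 0 0 0")

```text
t: 8.05
ee_pos: [446.9, 141.8, 213.3]
orientation: [0.211, 1.559, -0.21]
wrist_force: [0.3, 0.1, 0.0]
grip_width: 59.8
```

```bash
python3 - <<'E'
from h import *
import cv2
o=[]
for n,(x,y) in(("top",(320,150)),("side",(290,260))):
    p,d=camera(n);k=p[y:y+140,x:x+140,::-1]
    o.append(cv2.resize(k,(400,400),interpolation=cv2.INTER_CUBIC))
cv2.imwrite("pics/crop6.png",np.clip(np.hstack(o)*1.3,0,255).astype('u1'));print(env.read_state()["t"])
E
```

```text
8.15
```

View pics/crop6.png

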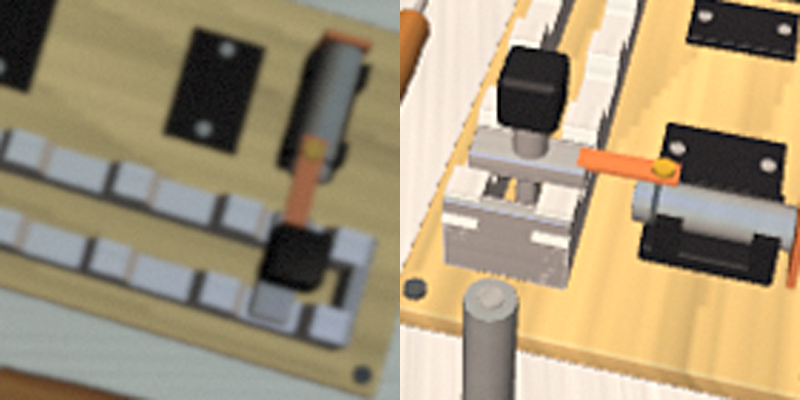

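The slide stands upright in the end notch, free of the gripper. The knob is at top (423.3,239.6) and side (336.6,290.8), with the strip over the cell end. One numeric check before handing in.

```bash
python3 - <<'E'
from h import *
k=tri((423.3,239.6),(336.6,290.8));c=np.array([568.1,-190.9,35])
q=R.from_euler('z',.274).apply(k.x-c);print(k.x.round(1),k.fun.round(1),"in cell frame",q.round(1))
if abs(q[0]+85)<9 and abs(q[1])<8 and abs(q[2]-50)<5: env.sign_off();print("signed")
E
```

```text
[ 485.2 -165.5   85.7] [ 0.   0.4  0.3 -0. ] in cell frame [-86.6   2.   50.7]
the job is handed in; nothing more can be done
signed
```

The slide is seated in the end notch (rig y -112) opposite the lying cell, and the job is handed in. I gripped it by the black knob, lifted it about 20 mm, carried it 112 mm along the rails, lowered it and let go. By the last camera reading 8.15 s had passed on the robot's clock.

- **Position:** two-view triangulation put the knob at (-86.6, 2.0, 50.7) mm from the cell, against a nominal (-85, 0, 50).
- **Pictures:** the last pictures showed the slide upright, with the strip over the end of the cell and the gripper clear of everything. I judged the tilt and the strip tip by eye, without measuring them.
- **Forces:** wrist force readings stayed under about 6 N.
- **Disagreement:** the rig fit from its corners came out about 6.5 mm too low in z. I put this down to eyeballed corner pixels and used only its yaw. The directly measured heights of the knob and cell agreed with the text within about 1 mm.

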